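# Lock the open filter ring with the pin spanner

### The job

One of the two aluminium filter modules on the desk still has its brass lock ring open: the red line on the ring is not at the green line on the module. Take the blue-handled pin spanner from its stand, set both its prongs fully into the two holes of that ring, and turn the ring clockwise (seen from above) to its stop, so that red meets green. Then put the spanner back in its stand, upright and seated as it was; do not touch the rings with the fingers, leave the other ring locked and nothing else on the desk disturbed.

Things in the scene. Friction and masses are not known exactly. Their poses are not given: they have to be found in the camera images.
- module_1: Square aluminium filter module, 104 x 104 x 36 mm high, fixed to the desk, a flange socket on its far (+x) side. Origin: centre of its underside. On top a knurled brass lock ring turns about the vertical axis through the centre. A green line on the module's top beside the ring is the locked mark; the ring's red line meets it when locked. Which of the two places it stands in varies.
- module_2: The other, identical module; its ring is already locked (red at green). Origin: centre of its underside.
- ring_1_face (a point): Centre of the top face of module_1's ring, the open one, 46 mm above the desk. The ring is 76 mm across, 10 mm thick, with two round holes of 10 mm diameter and 10 mm deep, opposite each other, 27 mm from its axis. Turns with the ring: z up, y along the line through the holes (at y = +27 and -27 mm), -x towards the red line on the ring's top.
- ring_1 (a joint): Angle of the open lock ring in rad: 0 fully open, growing as it turns clockwise seen from above; hard stop, where red meets green, at 1.25. Starts at 0 to 0.3. Turning takes about 0.12 N m and it stays where it is left. The prongs have about 2 mm of play in the holes, so the spanner must turn some 0.08 rad further than the ring.
- ring_2_face (a point): The same point and axes on the other, identical module, whose ring is already locked.
- ring_2 (a joint): Angle of the other lock ring, same meaning; starts locked, at 1.23 to 1.25, and must stay so.
- spanner_grip (a point): Centre of the blue grip of the pin spanner (0.13 to 0.21 kg): a block 16 mm thick (x), 40 wide (y), 44 tall (z up), grasped across its 16 mm from above. On a neck below it a steel cross bar 24 (x) by 74 (y) by 8 mm, its underside 40 mm below this point; fully engaged, the underside lies on the ring's top face. The spanner is the same after a half turn.
- spanner_base (a point): The spanner's centre at the underside of its cross bar, 40 mm below the grip's centre; same axes as the grip. Two round prongs of 6 mm diameter with tapered tips stick 9 mm down from the bar at y = +27 and -27 mm.
- prong_a (a point): Tip of one prong, 27 mm to the spanner's +y and 9 mm below the bar's underside.
- prong_b (a point): Tip of the other prong, 27 mm to the spanner's -y and 9 mm below the bar's underside.
- stand_top (a point): Centre of the top of the spanner's stand, a fixed grey plastic block 50 (x) by 100 (y) by 30 mm high on a thin rubber foot, z up. In its top a slot 12 mm wide (x), 66 long (y), 14 deep takes the prongs; seated, the spanner's bar lies flat on the stand's top, the grip's centre 40 mm above this point, y axes parallel (either way round).
- dust_cap: Bystander: dark grey screw dust cap, 30 mm across, 14 mm high; origin at the centre of its underside.
- adaptor: Bystander: pale metal coax adaptor standing on end, 18 x 20 x 26 mm; origin at the centre of its underside.

How it is judged:
By the outcome, as a careful person would: the job done as asked, in the order asked, and still so for the second after the job is handed in, with the robot touching nothing.
It also fails if it takes over 54 s, if anything falls off the work surface, if the arm or the gripper's body presses on something with over 40 N, if the wrist force passes 120 N, or if a joint passes its speed limit or range.

### The arm

A 6-joint arm with a two-finger parallel gripper is mounted at the origin on a cart in front of the work surface, level with it; the furniture and walls round the work are solid. World frame = base frame: x ahead of the robot, y to its left, z up, the work surface at z = 0. Lengths are in m, angles in degrees, forces in N, time in s.
With the tool pointing down it reaches from about 0.4 to 0.825 m from the base axis. Payload 7 kg.
Tool frame: the origin (TCP) lies between the finger pads; the fingertips stand ctrl.nose_length ahead of it and the grasp point (between the pads) lies 2 mm behind it (ctrl.nose_length is the distance from the TCP to the fingertips, in m); z points along the fingers, y is the line along which they close (so a half turn about z gives the same grasp; the last joint's range is limited). The gripper opens to 88 mm and grips with 3 to 60 N. Pads are 19 mm wide; open, the fingers measure 130 mm over their backs; the gripper's body (78 mm by 193 mm) begins 47 mm behind the grasp point.
Start: joints at [-50.013, 20.546, 0.682, 0, -70.136, -16.507], TCP at [0.269, -0.619, 0.244] pointing down, gripper open.
Joint ranges: [-176.03, 176.03], [-82.01, 121.73], [-58.28, 71.71], [-173.87, 95.51], [-174.79, -0.11], [-173.66, 173.66]. Speed limits (degrees/s): [136.94, 136.94, 172.46, 180, 180, 180].

### API

Orientations are given as [roll, pitch, yaw] about the fixed x, y, z axes, in that order (R = Rz(yaw) Ry(pitch) Rx(roll)).
In Python, from plant import ctrl gives the robot as it stands.
- The arm moves only by the tool apply_moves, never from a script. Its argument "commands" is a list of rows, each a list of 3 entries, a list of its own where there are three numbers: the shift along the world's x, y, z in cm, then the turn about the world's z in rad, then the closure, from 0 (fully open) to 1 (shut). In form: [[[x, y, z], turn, jaw], ...]. A call has 1 to 20 rows; each row is the pose to reach, as a shift and turn from the pose commanded when the call began; what a row does not reach only later rows make up. A row lasts 1/12 s, in which the tool goes at most 41.7 mm and 7.16 degrees, less where a joint would pass 70% of its speed; a pose out of reach is approached as far as the arm can. A call with a gripper value outside its range is refused whole. The fingers move at their own pace and stop on an object; the grip force is fixed at half the most. Time passes only in rows, so rows that repeat a pose let the fingers close. It gives the time, the measured TCP pose, the force, the opening and the grip force at its end, in the units of the state.
- ctrl.get_obs(): the state, without advancing time (a new reading comes with each control period).
- ctrl.snapshot(name): name is "scene" or "top" or "wrist"; returns a dict with "img" (420x560x3 uint8, red, green, blue), "fx", "fy", "cx", "cy" (pixels), "T" (4x4, takes a point from camera to world coordinates). Camera axes: x right, y up, looking along -z (the intrinsics and any distortion apply to the point x, -y, -z); pixel columns grow to the right and rows downward; lengths in m; the calibration is good to about 2 mm. A picture is of the moment at which its call begins. There is no depth.
- ctrl.close_job(): hands the job in; it is judged then, once.
Trained networks look in a picture, given as the dict that the camera call returned (one of the last four; its "shot" number tells which), for a name from the list of things; names that differ only in an ending like _2 or _b are one class to them, and where a whole thing is asked for, a point or a joint stands for the part that bears it (a point fixed in the world has none). Each returns a list of dicts, best first, with "score" (0 to 1); they miss things now and then, are a little off and sometimes report something else, mostly with a low value. They report only what shows in the picture. A call takes as long as a camera call.
- ctrl.search_frame(picture, target): "at" ([column, row] in pixels, amid what is visible of it).
- ctrl.spot_point(picture, target): "at" ([column, row] in pixels: a listed point, or the origin of a listed thing).
The state is a dict: "clock": time; "joint_pos": joint angles; "qvel": joint speeds; "tau": joint torques, N m; "tool_pos": TCP position; "orientation": TCP orientation; "force": force on the tool from outside, world axes, zero at the start; "moment": the same for the moment, N m; "opening": finger opening in m; "gripper_force": force on a finger pad.
Only numpy, scipy, OpenCV 4.12 (cv2) and the standard library are available. Lean on these libraries where they do the work, as an engineer would, in place of code of your own. Each camera call takes 0.05 s, during which the arm holds its last target. There are 200 camera calls.

## Working session

There is one attempt and no reset: what is moved stays moved. The work goes in short steps, Python scripts to look and compute and a tool call to move; the robot and the scene stay as the last step left them, time stands still between calls to the robot, and variables do not carry over. Pictures are saved under pics/ and viewed, at most 10 in all, crops included, and the job is handed in when it is done.

Besides the shell and the picture viewer there is one more tool, called after "Call:" as name(argument=value, ...), one argument or row to a line, values as JSON. apply_moves: Moves the arm, as the interface text tells. Its arguments: {"type":"object","properties":{"commands":{"type":"array"}},"required":["commands"]}

```bash
mkdir -p pics; cat > h.py <<'E'
import numpy as np, cv2
from plant import ctrl
def ray(p,px):
    d=np.array([(px[0]-p["cx"])/p["fx"],-(px[1]-p["cy"])/p["fy"],-1.0]);T=np.array(p["T"])
    return T[:3,3],T[:3,:3]@d
def onz(p,px,z):
    o,d=ray(p,px);return o+d*(z-o[2])/d[2]
def proj(p,X):
    T=np.array(p["T"]);c=T[:3,:3].T@(np.asarray(X)-T[:3,3])
    return p["cx"]+p["fx"]*c[0]/-c[2],p["cy"]+p["fy"]*-c[1]/-c[2]
def save(p,n,crop=None,s=1):
    im=p["img"][:,:,::-1]
    if crop: im=im[crop[1]:crop[3],crop[0]:crop[2]]
    if s!=1: im=cv2.resize(im,None,fx=s,fy=s,interpolation=cv2.INTER_CUBIC)
    cv2.imwrite("pics/"+n+".png",im)
Z=dict(ring_1_face=.046,spanner_grip=.07,spanner_base=.03,stand_top=.03,dust_cap=0,adaptor=0,module_1=0,prong_a=.021)
E
python3 - <<'E'
from h import *
np.set_printoptions(precision=4,suppress=True)
print(ctrl.nose_length, ctrl.get_obs())
ims=[]
for n in("top","scene"):
    p=ctrl.snapshot(n);print(n,{k:v for k,v in p.items() if k not in("img",)})
    save(p,n+"0")
    for t,z in Z.items():
        for r in ctrl.spot_point(p,t)[:4]: print(t,r["at"],round(r["score"],2),onz(p,r["at"],z)[:2])
E
```

```text
0.017 {'clock': 0.0, 'joint_pos': array([-50.0144,  20.5914,   0.6326,  -0.0186, -70.1367, -16.5065]), 'qvel': array([ 0.0058,  0.0558, -0.0932,  0.1091, -0.0473, -0.1096]), 'tau': array([  0.0001, -58.2717,  29.3048,   6.9971,   0.0067,  -0.0002]), 'tool_pos': array([ 0.2687, -0.6187,  0.2426]), 'orientation': array([ 179.9034,   -0.0104, -156.5273]), 'force': array([-0.7808, -0.6292, -0.9294]), 'moment': array([ 0.0033, -0.0555,  0.0118]), 'gripper_force': 0.0, 'opening': 0.08741181092998576}
top {'fx': 510.25031039745556, 'fy': 510.25031039745556, 'cx': 275.84836905243634, 'cy': 207.30282186274056, 'T': array([[-0.002 ,  0.9875, -0.1577,  0.3981],
       [-0.9998, -0.0049, -0.0179, -0.1855],
       [-0.0184,  0.1576,  0.9873,  0.9597],
       [ 0.    ,  0.    ,  0.    ,  1.    ]]), 'shot': 1}
ring_1_face [407.0, 228.7] 0.82 [ 0.504  -0.4041]
spanner_grip [269.6, 219.1] 0.91 [ 0.5192 -0.1583]
spanner_base [272.2, 222.4] 0.71 [ 0.5185 -0.1619]
stand_top [270.8, 224.0] 0.93 [ 0.5156 -0.1593]
dust_cap [249.7, 179.5] 0.69 [ 0.6058 -0.1179]
adaptor [306.7, 183.7] 0.45 [ 0.5969 -0.2274]

[... 411 characters left out ...]
.2138, -0.1301,  0.4459],
       [-0.2499, -0.7978,  0.5487,  0.3082],
       [ 0.0135,  0.5637,  0.8258,  0.7896],
       [ 0.    ,  0.    ,  0.    ,  1.    ]]), 'shot': 2}
ring_1_face [326.6, 138.6] 0.67 [ 0.5074 -0.4069]
spanner_grip [299.5, 214.5] 0.98 [ 0.5186 -0.1611]
spanner_base [325.3, 153.3] 0.61 [ 0.5026 -0.3742]
spanner_base [302.4, 227.3] 0.6 [ 0.5094 -0.1572]
stand_top [300.4, 226.9] 0.68 [ 0.5137 -0.1571]
dust_cap [255.1, 242.1] 0.55 [ 0.6018 -0.113 ]
adaptor [270.5, 198.9] 0.61 [ 0.5999 -0.2313]
module_1 [328.9, 150.9] 0.87 [ 0.4976 -0.4114]
module_1 [282.9, 312.7] 0.75 [0.5052 0.0235]
prong_a [285.5, 228.7] 0.95 [ 0.5442 -0.15  ]
prong_a [315.1, 228.4] 0.93 [ 0.4832 -0.167 ]
```

```bash
python3 - <<'E'
from h import *
a=cv2.imread("pics/top0.png")[130:300,120:460]
cv2.imwrite("pics/top0c.png",cv2.resize(a,None,fx=2.35,fy=2.35,interpolation=cv2.INTER_CUBIC))
E
```

```text
(no output)
```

View pics/top0c.png

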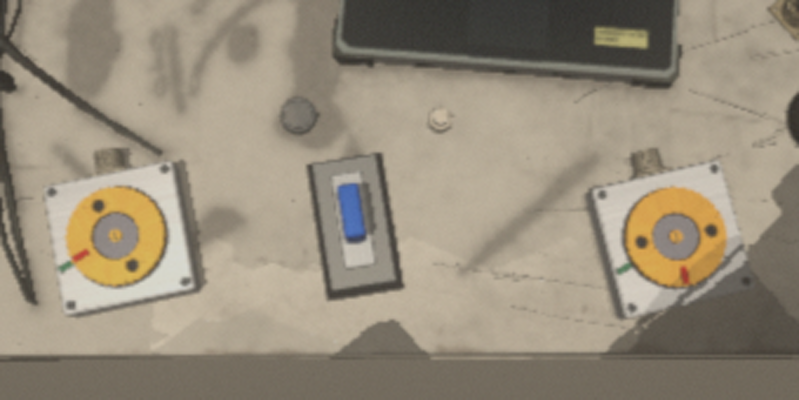

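View pics/scene0.png

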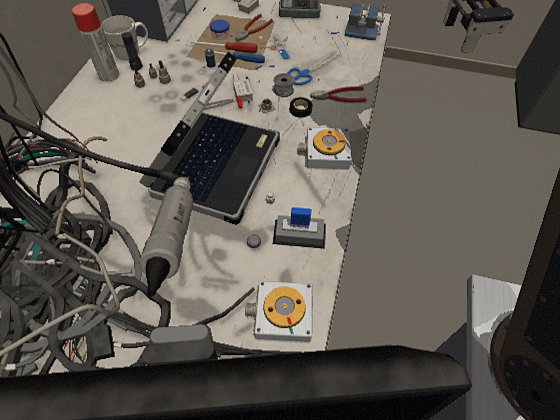

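The open ring is the one on the right (crop 676,236): its red line is at (685,275) and the green at (625,267). The left ring is locked, with red and green in line at about (75,262). The spanner stands in the middle at (352,212), its long axis about 8° off world x.

Next I'll move above the spanner and look with the wrist camera.

Call:
apply_moves(
  commands=[
    [[24.7,46,0],-0.27,0],
    [[24.7,46,0],-0.27,0],
    [[24.7,46,0],-0.27,0],
    [[24.7,46,0],-0.27,0],
    [[24.7,46,0],-0.27,0],
    [[24.7,46,0],-0.27,0],
    [[24.7,46,0],-0.27,0],
    [[24.7,46,0],-0.27,0],
    [[24.7,46,0],-0.27,0],
    [[24.7,46,0],-0.27,0],
    [[24.7,46,0],-0.27,0],
    [[24.7,46,0],-0.27,0],
    [[24.7,46,0],-0.27,0],
    [[24.7,46,0],-0.27,0],
    [[24.7,46,0],-0.27,0],
    [[24.7,46,0],-0.27,0],
  ],
)

```text
clock: 2.23
tool_pos: [0.5157, -0.1591, 0.2436]
orientation: [180.0, -0.0, -172.0]
force: [-0.1, 0.4, -0.2]
opening: 0.0873
gripper_force: 0.0
```

```bash
python3 - <<'E'
from h import *
np.set_printoptions(precision=4,suppress=True)
o=ctrl.get_obs();print(o["tool_pos"],o["orientation"],o["joint_pos"])
p=ctrl.snapshot("wrist");print(np.array(p["T"]),p["fx"],p["cx"],p["cy"]);save(p,"w1")
for t in("spanner_grip","spanner_base","stand_top","prong_a"):
    for r in ctrl.spot_point(p,t)[:3]: print(t,r["at"],round(r["score"],2),onz(p,r["at"],Z[t])[:2])
E
```

```text
[ 0.5157 -0.1591  0.2436] [ 179.9999   -0.0115 -171.9565] [  3.6702   7.8116 -16.4133   0.0008 -65.7865 -85.627 ]
[[-0.1401 -0.9528 -0.2692  0.4424]
 [ 0.9901 -0.1345 -0.0391 -0.1695]
 [ 0.001  -0.272   0.9623  0.3838]
 [ 0.      0.      0.      1.    ]] 310.1281232140168 287.1257511509864 214.39085866492437
spanner_grip [225.5, 239.2] 0.7 [ 0.5669 -0.2185]
spanner_grip [289.1, 200.3] 0.59 [ 0.5149 -0.1568]
spanner_base [286.1, 193.8] 0.9 [ 0.5169 -0.1598]
stand_top [285.6, 193.5] 0.71 [ 0.5166 -0.1604]
prong_a [287.7, 213.2] 0.89 [ 0.5423 -0.1543]
prong_a [287.8, 193.8] 0.72 [ 0.5185 -0.1575]
prong_a [287.7, 169.5] 0.63 [ 0.4899 -0.1617]
```

View pics/w1.png

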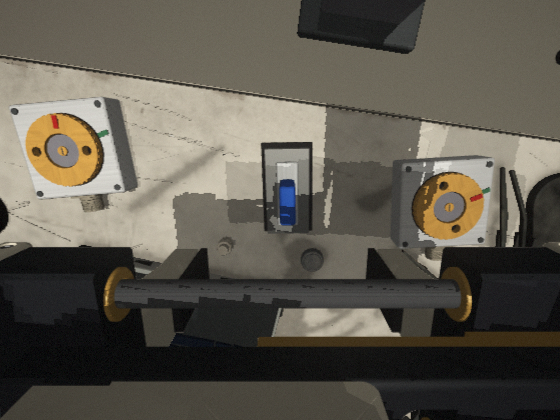

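The wrist view agrees with the top view: the grip is at (289,201) in line with the tool, the open ring is at left (64,150), and the locked one at right (450,207). Next I'll go down and grasp.

Call:
apply_moves(
  commands=[
    [[0,0.07,-10],0,0],
    [[0,0.07,-10],0,0],
    [[0,0.07,-10],0,0.2],
    [[0,0.07,-14],0,0.4],
    [[0,0.07,-15.5],0,0.4],
    [[0,0.07,-16.5],0,0.4],
    [[0,0.07,-17.3],0,0.4],
    [[0,0.07,-17.3],0,0.4],
    [[0,0.07,-17.3],0,0.5],
  ],
)

```text
clock: 3.23
tool_pos: [0.5165, -0.1587, 0.0713]
orientation: [-180.0, 0.1, -172.0]
force: [-0.0, -0.2, 1.3]
opening: 0.0506
gripper_force: 0.0
```

Call:
apply_moves(
  commands=[
    [[0,0,0],0,0.7],
    [[0,0,0],0,0.8],
    [[0,0,0],0,0.9],
    [[0,0,0],0,1],
    [[0,0,0],0,1],
    [[0,0,0],0,1],
    [[0,0,0],0,1],
    [[0,0,0],0,1],
  ],
)

```text
clock: 3.9
tool_pos: [0.5161, -0.1584, 0.071]
orientation: [-180.0, 0.0, -172.0]
force: [-2.4, 1.5, 5.8]
opening: 0.016
gripper_force: 30.0
```

```bash
python3 - <<'E'
from h import *
np.set_printoptions(precision=4,suppress=True)
o=ctrl.get_obs();print(o)
E
```

```text
{'clock': 3.9, 'joint_pos': array([  3.7548,  18.1673, -28.7147,   0.0102, -43.0877, -85.7385]), 'qvel': array([-0.0155, -0.0735,  0.0155,  0.0317, -0.0613,  0.0055]), 'tau': array([ -0.3295, -44.2169,  20.3431,   4.7898,   0.3736,  -0.0188]), 'tool_pos': array([ 0.5161, -0.1584,  0.071 ]), 'orientation': array([-179.9908,    0.0297, -171.9762]), 'force': array([-2.398 ,  1.5085,  5.8215]), 'moment': array([0.4196, 0.4713, 0.017 ]), 'gripper_force': 30.00055968761444, 'opening': 0.015970079448561495}
```

Call:
apply_moves(
  commands=[
    [[0,0,1.5],0,1],
    [[0,0,3],0,1],
    [[0,0,6],0,1],
    [[0,0,10],0,1],
    [[-1,-24.6,15],1.64,1],
    [[-1,-24.6,15],1.64,1],
    [[-1,-24.6,15],1.64,1],
    [[-1,-24.6,15],1.64,1],
    [[-1,-24.6,15],1.64,1],
    [[-1,-24.6,15],1.64,1],
    [[-1,-24.6,15],1.64,1],
    [[-1,-24.6,15],1.64,1],
    [[-1,-24.6,15],1.64,1],
    [[-1,-24.6,15],1.64,1],
    [[-1,-24.6,15],1.64,1],
    [[-1,-24.6,15],1.64,1],
    [[-1,-24.6,15],1.64,1],
    [[-1,-24.6,15],1.64,1],
    [[-1,-24.6,15],1.64,1],
    [[-1,-24.6,15],1.64,1],
  ],
)

```text
clock: 5.57
tool_pos: [0.5057, -0.4042, 0.2199]
orientation: [180.0, 0.0, -78.2]
force: [0.3, -0.6, -1.8]
opening: 0.0157
gripper_force: 30.0
```

```bash
python3 - <<'E'
from h import *
np.set_printoptions(precision=4,suppress=True)
o=ctrl.get_obs();print(o["tool_pos"],o["orientation"],o["joint_pos"],o["force"],o["opening"])
p=ctrl.snapshot("wrist");np.save("w2.npy",p,allow_pickle=True);save(p,"w2",None,1.42)
z=o["tool_pos"][2]
for t,zz in(("ring_1_face",.046),("prong_a",z-.049),("spanner_base",z-.04),("spanner_grip",z)):
    for r in ctrl.spot_point(p,t)[:3]: print(t,r["at"],round(r["score"],2),onz(p,r["at"],zz)[:2])
E
```

```text
[ 0.5057 -0.4042  0.2199] [179.9581   0.0439 -78.1843] [-21.4119  18.8692  -4.9277  -0.015  -66.2621  33.2337] [ 0.2709 -0.5949 -1.781 ] 0.015716735117716592
prong_a [286.2, 204.3] 0.69 [ 0.5109 -0.4298]
spanner_base [287.7, 250.5] 0.58 [ 0.5043 -0.4031]
spanner_grip [287.8, 276.9] 0.78 [ 0.5049 -0.4055]
spanner_grip [292.0, 190.9] 0.71 [ 0.512  -0.4486]
```

View pics/w2.png

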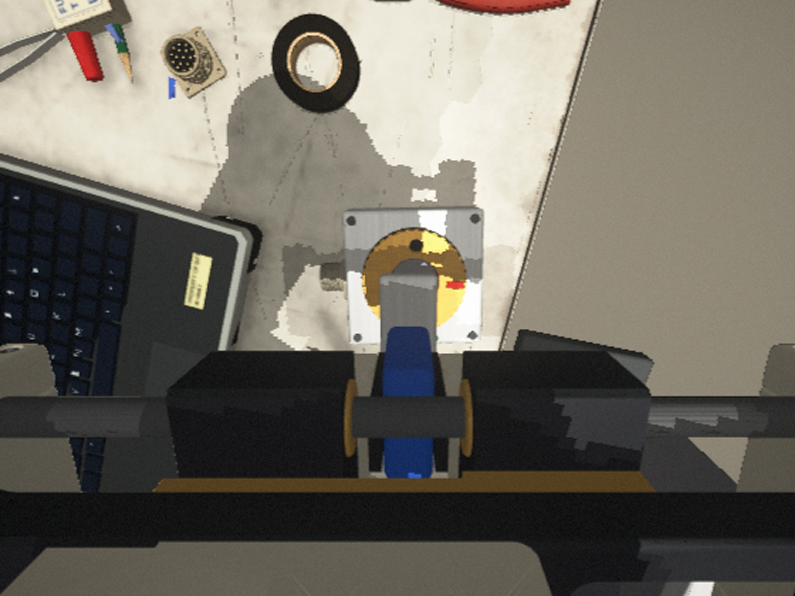

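The wrist view shows the spanner hanging straight over the ring. In the zoomed picture the far hole is at (416,245), the red line at (455,285), and the bar's far end at y≈275. To get the ring's centre and hole line I'll rectify the earlier views onto the ring plane.

```bash
cat > ring.py <<'E'
from h import *
from scipy.optimize import least_squares
def rect(p,c,z,h=.055,s=5000):
    n=int(2*h*s);g=np.float32([[0,0],[n,0],[n,n],[0,n]])   # col=-y, row=-x
    w=[(c[0]+h-v/s,c[1]+h-u/s,z) for u,v in g]
    M=cv2.getPerspectiveTransform(np.float32([proj(p,X) for X in w]),g)
    return cv2.warpPerspective(p["img"],M,(n,n),flags=cv2.INTER_CUBIC)
def fit(p,c,h=.055,s=5000,z=.046,used=80):
    im=rect(p,c,z);hsv=cv2.cvtColor(im,cv2.COLOR_RGB2HSV)
    m=((hsv[...,0]>12)&(hsv[...,0]<32)&(hsv[...,1]>110)&(hsv[...,2]>60)).astype(np.uint8)
    cs,_=cv2.findContours(m,cv2.RETR_EXTERNAL,cv2.CHAIN_APPROX_NONE)
    q=cv2.convexHull(np.vstack([k for k in cs if cv2.contourArea(k)>500]))[:,0].astype(float)
    w=np.c_[c[0]+h-q[:,1]/s,c[1]+h-q[:,0]/s]
    away=w-c;vd=np.array(c)-np.array(p["T"])[:2,3];vd/=np.linalg.norm(vd)
    k=away@vd>np.cos(np.radians(used))*np.linalg.norm(away,axis=1);w=w[k]
    r=least_squares(lambda t:np.hypot(*(w-t[:2]).T)-t[2],[*c,.038],loss="soft_l1",f_scale=.0005)
    r2=least_squares(lambda t:np.hypot(*(w-t).T)-.038,c,loss="soft_l1",f_scale=.0005)
    return im,r.x,r2.x,len(w)
E
python3 - <<'E'
from ring import *
np.set_printoptions(precision=4,suppress=True)
t=ctrl.snapshot("top");live=t["img"].copy();s=ctrl.snapshot("scene")
t["img"]=cv2.imread("pics/top0.png")[:,:,::-1].copy();s["img"]=cv2.imread("pics/scene0.png")[:,:,::-1].copy()
w=np.load("w2.npy",allow_pickle=True).item()
w1=dict(w);w1["img"]=cv2.imread("pics/w1.png")[:,:,::-1].copy()
w1["T"]=np.array([[-0.1401,-0.9528,-0.2692,0.4424],[0.9901,-0.1345,-0.0391,-0.1695],[0.001,-0.272,0.9623,0.3838],[0,0,0,1]])
out=[]
for n,p in(("top",t),("scene",s),("w1",w1),("w2",w)):
    im,a,b,k=fit(p,(.505,-.405));print(n,a,b,k);out.append(cv2.resize(im,(390,290)) if 0 else cv2.resize(im,(295,295)))
cv2.imwrite("pics/rect.png",np.vstack([np.hstack(out[:2]),np.hstack(out[2:])])[:,:,::-1])
t["img"]=live
for nm,z in(("spanner_grip",.22),("spanner_base",.18),("prong_a",.171)):
    print(nm,[(r["at"],round(r["score"],2),onz(t,r["at"],z)[:2]) for r in ctrl.spot_point(t,nm)[:3]])
E
```

```text
top [ 0.501  -0.404   0.0384] [ 0.5011 -0.4044] 29
scene [ 0.5008 -0.4043  0.0373] [ 0.5006 -0.4033] 30
w1 [ 0.5004 -0.4042  0.0381] [ 0.5004 -0.4043] 31
w2 [ 0.5009 -0.4055  0.0373] [ 0.5011 -0.4065] 15
spanner_grip [([435.0, 214.1], 0.94, array([ 0.5051, -0.404 ]))]
spanner_base [([426.6, 218.2], 0.94, array([ 0.5046, -0.4026]))]
prong_a [([434.4, 215.9], 0.7, array([ 0.5093, -0.4174])), ([404.5, 221.0], 0.63, array([ 0.5016, -0.3708]))]
```

View pics/rect.png

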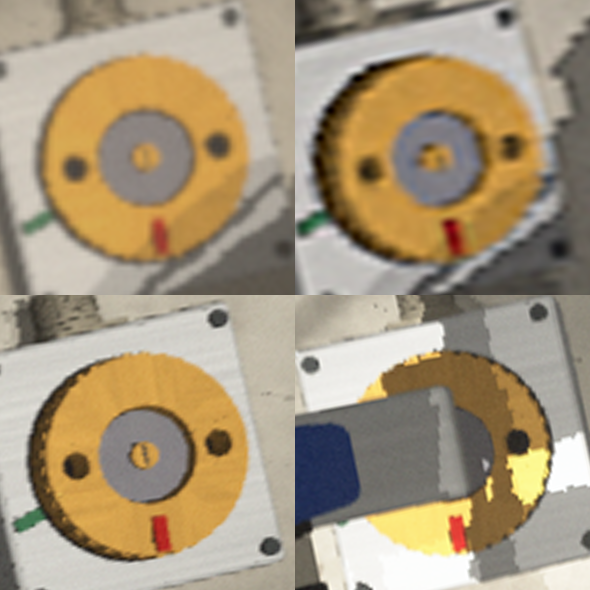

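```bash
python3 - <<'E'
from h import *
np.set_printoptions(precision=4,suppress=True)
p=np.load("w2.npy",allow_pickle=True).item()
save(p,"w2c",(250,150,330,260),5)
tcp=np.array([.5057,-.4042,.2199]);a=np.radians(-78.18)
R=np.array([[np.cos(a),np.sin(a)],[-np.sin(a),np.cos(a)]])
T=np.array(p["T"]);print("cam rel",R@(T[:2,3]-tcp[:2]),T[2,3]-tcp[2])
for d in (35,37,39):
    for v in(-12,12):
        for z in(-.040,-.032):
            X=tcp+np.r_[R.T@np.array([d/1e3,v/1e3]),z];q=proj(p,X)
            print(d,v,z,np.round([(q[0]-250)*5,(q[1]-150)*5]))
E
```

```text
cam rel [ 0.0735 -0.0006] 0.14019576612895615
35 -12 -0.04 [281. 217.]
35 -12 -0.032 [285. 232.]
35 12 -0.04 [ 78. 217.]
35 12 -0.032 [ 73. 232.]
37 -12 -0.04 [281. 201.]
37 -12 -0.032 [285. 215.]
37 12 -0.04 [ 78. 201.]
37 12 -0.032 [ 73. 215.]
39 -12 -0.04 [281. 184.]
39 -12 -0.032 [285. 197.]
39 12 -0.04 [ 77. 184.]
39 12 -0.032 [ 73. 197.]
```

View pics/w2c.png

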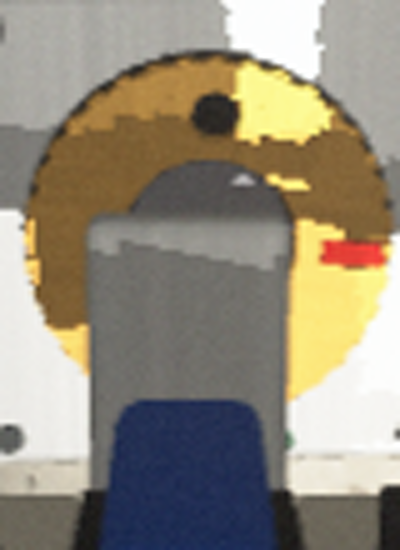

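The bar's end shows at y≈212 in the crop against a predicted 201, and the bar's centre at 190 against 180. So the offset is about 1 mm, which is within calibration. I'll go lower, where bar and ring can be compared directly.

Call:
apply_moves(
  commands=[
    [[-0.5,-0.03,-3],-0.038,1],
    [[-0.5,-0.03,-6],-0.038,1],
    [[-0.5,-0.03,-9],-0.038,1],
    [[-0.5,-0.03,-10.5],-0.038,1],
    [[-0.5,-0.03,-11.5],-0.038,1],
    [[-0.5,-0.03,-12],-0.038,1],
    [[-0.5,-0.03,-12],-0.038,1],
    [[-0.5,-0.03,-12],-0.038,1],
  ],
)

```text
clock: 6.73
tool_pos: [0.5016, -0.4051, 0.1015]
orientation: [-179.9, -0.1, -80.2]
force: [0.4, 0.5, -0.7]
opening: 0.016
gripper_force: 30.0
```

```bash
python3 - <<'E'
from ring import *
np.set_printoptions(precision=4,suppress=True)
o=ctrl.get_obs();print(o["tool_pos"],o["orientation"],o["force"])
p=ctrl.snapshot("wrist");np.save("w3.npy",p,allow_pickle=True)
im=p["img"][130:300,210:370];A=cv2.resize(im,None,fx=3,fy=3,interpolation=cv2.INTER_CUBIC)
t=ctrl.snapshot("top");np.save("t3.npy",t,allow_pickle=True);B=cv2.resize(t["img"][190:280,360:450],(510,510),interpolation=cv2.INTER_CUBIC)
c=np.hstack([A,B]);print(c.shape);cv2.imwrite("pics/w3.png",cv2.resize(c,None,fx=.8,fy=.8)[:,:,::-1])
tcp=o["tool_pos"];a=np.radians(o["orientation"][2]);R=np.array([[np.cos(a),np.sin(a)],[-np.sin(a),np.cos(a)]])
f=lambda X:np.round((np.array(proj(p,X))-[210,130])*3*.8)
for v in(-12,12):
    for z in(-.040,-.032): print("bar",v,z,f(tcp+np.r_[R.T@np.array([.037,v/1e3]),z]))
for ang in(-90,-60,-45,-30,0,30,45,60,90):
    b=np.radians(-80.4+ang);print("rim",ang,f([.5008+.038*np.cos(b),-.4045+.038*np.sin(b),.046]))
E
```

```text
[ 0.5016 -0.4051  0.1015] [-179.9453   -0.0568  -80.189 ] [ 0.3979  0.4956 -0.7312]
(510, 990, 3)
bar -12 -0.04 [231. 145.]
bar -12 -0.032 [233. 151.]
bar 12 -0.04 [134. 145.]
bar 12 -0.032 [131. 151.]
rim -90 [321. 267.]
rim -60 [306. 201.]
rim -45 [285. 173.]
rim -30 [257. 151.]
rim 0 [186. 132.]
rim 30 [115. 151.]
rim 45 [ 86. 172.]
rim 60 [ 65. 200.]
rim 90 [ 50. 266.]
```

View pics/w3.png

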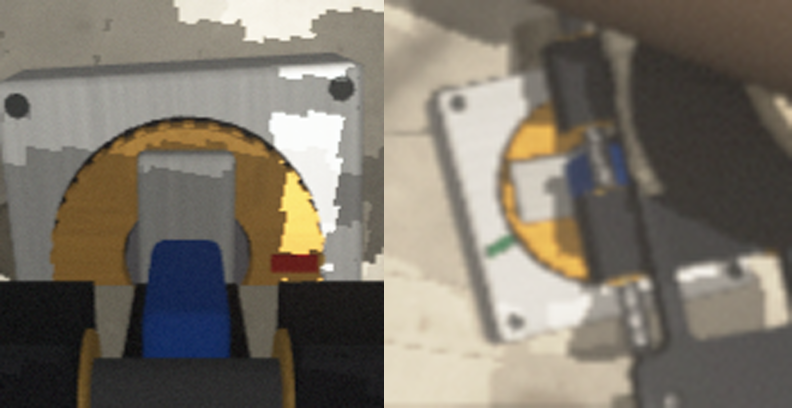

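```bash
python3 - <<'E'
from ring import *
np.set_printoptions(precision=4,suppress=True,linewidth=200)
p=np.load("w3.npy",allow_pickle=True).item();t=np.load("t3.npy",allow_pickle=True).item()
tcp=np.array([.5016,-.4051,.1015]);a=np.radians(-80.19);R=np.array([[np.cos(a),np.sin(a)],[-np.sin(a),np.cos(a)]])
for c in (270,287,304): print(c,[(r,*p["img"][r,c]) for r in range(174,202)])
B=lambda d,v,z:tcp+np.r_[R.T@np.array([d,v]),z]
print("top bar near end",[np.round((np.array(proj(t,B(-.037,v,-.032)))-[360,190])*5.667*.8+[384,0]) for v in(-.012,.012)],
 "ring near rim",np.round((np.array(proj(t,[.5008-.038*np.cos(a),-.4045-.038*np.sin(a),.046]))-[360,190])*5.667*.8+[384,0]))
print("rim rows",[ (round(ang),np.round(proj(p,[.5008+.038*np.cos(a+np.radians(ang)),-.4045+.038*np.sin(a+np.radians(ang)),z]),1)) for ang in(-26,0,26) for z in(.046,.036)])
E
```

```text
270 [(174, np.uint8(162), np.uint8(161), np.uint8(155)), (175, np.uint8(163), np.uint8(162), np.uint8(156)), (176, np.uint8(162), np.uint8(160), np.uint8(154)), (177, np.uint8(162), np.uint8(160), np.uint8(155)), (178, np.uint8(164), np.uint8(162), np.uint8(155)), (179, np.uint8(164), np.uint8(163), np.uint8(156)), (180, np.uint8(156), np.uint8(152), np.uint8(149)), (181, np.uint8(76), np.uint8(74), np.uint8(71)), (182, np.uint8(54), np.uint8(45), np.uint8(31)), (183, np.uint8(87), np.uint8(67), np.uint8(39)), (184, np.uint8(108), np.uint8(80), np.uint8(43)), (185, np.uint8(147), np.uint8(110), np.uint8(58)), (186, np.uint8(148), np.uint8(109), np.uint8(54)), (187, np.uint8(166), np.uint8(124), np.uint8(60)), (188, np.uint8(166), np.uint8(128), np.uint8(64)), (189, np.uint8(164), np.uint8(124), np.uint8(62)), (190, np.uint8(151), np.uint8(112), np.uint8(58)), (191, np.uint8(148), np.uint8(110), np.uint8(58)), (192, np.uint8(112), np.uint8(94), np.uint8(67)), (193, np.uint8(96), np.uint8(93), np.uint8(90)), (194, np.uint8(111), np.uint8(110), np.uint8(106)), (195, np.uint8(133), np.ui
[... 2780 characters left out ...]
np.uint8(91)), (194, np.uint8(114), np.uint8(114), np.uint8(109)), (195, np.uint8(141), np.uint8(139), np.uint8(135)), (196, np.uint8(141), np.uint8(138), np.uint8(134)), (197, np.uint8(149), np.uint8(148), np.uint8(140)), (198, np.uint8(151), np.uint8(149), np.uint8(143)), (199, np.uint8(149), np.uint8(147), np.uint8(143)), (200, np.uint8(145), np.uint8(142), np.uint8(137)), (201, np.uint8(113), np.uint8(111), np.uint8(104))]
top bar near end [array([526., 222.]), array([514., 161.])] ring near rim [504. 200.]
rim rows [(-26, array([313.1, 191. ])), (-26, array([311.9, 188. ])), (0, array([287.2, 185.1])), (0, array([287.2, 182.3])), (26, array([261.3, 191. ])), (26, array([262.5, 188. ]))]
```

Call:
apply_moves(
  commands=[
    [[0,-0.13,0],0,1],
    [[0,-0.13,0],0,1],
    [[0,-0.13,-0.3],0,1],
    [[0,-0.13,-0.5],0,1],
    [[0,-0.13,-0.7],0,1],
    [[0,-0.13,-0.8],0,1],
    [[0,-0.13,-0.9],0,1],
    [[0,-0.13,-0.9],0,1],
  ],
)

```text
clock: 7.5
tool_pos: [0.5007, -0.4059, 0.0912]
orientation: [180.0, 0.0, -80.2]
force: [-0.3, 0.6, -2.5]
opening: 0.0163
gripper_force: 30.0
```

Call:
apply_moves(
  commands=[
    [[0,0,-0.1],0,1],
    [[0,0,-0.2],0,1],
    [[0,0,-0.3],0,1],
    [[0,0,-0.4],0,1],
    [[0,0,-0.5],0,1],
    [[0,0,-0.5],0,1],
    [[0,0,-0.5],0,1],
  ],
)

```text
clock: 8.08
tool_pos: [0.5009, -0.406, 0.087]
orientation: [-180.0, -0.0, -80.2]
force: [-1.2, 1.4, 3.4]
opening: 0.0157
gripper_force: 30.0
```

Call:
apply_moves(
  commands=[
    [[0,0,-0.05],0,1],
    [[0,0,-0.1],0,1],
    [[0,0,-0.1],0,1],
    [[0,0,-0.1],0,1],
  ],
)

```text
clock: 8.42
tool_pos: [0.501, -0.4061, 0.0869]
orientation: [-180.0, -0.0, -80.2]
force: [-2.5, 3.4, 10.3]
opening: 0.0159
gripper_force: 30.0
```

```bash
python3 - <<'E'
from h import *
p=ctrl.snapshot("wrist");save(p,"w4",(210,130,370,300),3)
E
```

```text
(no output)
```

View pics/w4.png

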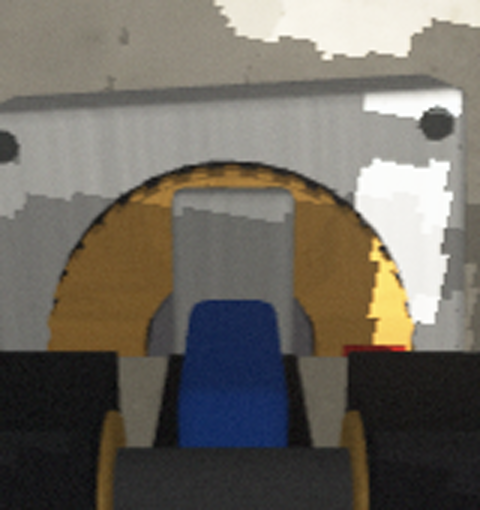

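The bar lies flush on the ring (y 187–350 in the crop, no gap) and the force rises against a hard stop, so the prongs are fully in. Now I'll turn clockwise.

Call:
apply_moves(
  commands=[
    [[0,0,0.05],0,1],
    [[0,0,0.05],-0.05,1],
    [[-0.02,0.01,0.05],-0.12,1],
    [[-0.04,0.01,0.05],-0.2,1],
    [[-0.05,0.01,0.05],-0.28,1],
    [[-0.06,0.02,0.05],-0.36,1],
    [[-0.07,0.02,0.05],-0.44,1],
    [[-0.08,0.03,0.05],-0.52,1],
    [[-0.09,0.03,0.05],-0.6,1],
    [[-0.09,0.03,0.05],-0.6,1],
  ],
)

```text
clock: 9.3
tool_pos: [0.5012, -0.4062, 0.087]
orientation: [-179.8, -0.0, -114.8]
force: [1.1, -0.0, 4.9]
opening: 0.0159
gripper_force: 30.0
```

```bash
python3 -c "
from h import *
o=ctrl.get_obs();print(o['moment'],o['force'],o['orientation'],o['joint_pos'])"
```

```text
[ 0.10569269 -0.30537332 -0.05998425] [ 1.08410652 -0.00590984  4.89719766] [-1.79845117e+02 -1.64714895e-02 -1.14757515e+02] [-2.17180281e+01  2.52953625e+01 -1.41879955e+01  3.20228570e-02
 -5.03628546e+01 -3.05985972e+00]
```

Call:
apply_moves(
  commands=[
    [[0,0,0],-0.08,1],
    [[-0.01,0.01,0],-0.16,1],
    [[-0.02,0.02,0],-0.24,1],
    [[-0.03,0.03,0],-0.32,1],
    [[-0.04,0.04,0],-0.4,1],
    [[-0.05,0.05,0],-0.48,1],
    [[-0.05,0.05,0],-0.56,1],
    [[-0.05,0.05,0],-0.62,1],
    [[-0.05,0.05,0],-0.66,1],
    [[-0.05,0.05,0],-0.66,1],
  ],
)

```text
clock: 10.13
tool_pos: [0.5009, -0.406, 0.087]
orientation: [-179.8, 0.1, -152.3]
force: [3.0, -1.8, 4.0]
opening: 0.0154
gripper_force: 30.0
```

```bash
python3 -c "
from h import *
o=ctrl.get_obs();print(o['moment'],o['force'],o['orientation'])"
```

```text
[-0.53996312 -0.88851301  0.00558427] [ 3.02222031 -1.80262988  4.00796672] [-1.79838337e+02  9.27685468e-02 -1.52316826e+02]
```

Call:
apply_moves(
  commands=[
    [[0,0,0],-0.03,1],
    [[0,0,0],-0.06,1],
    [[0,0,0],-0.09,1],
    [[0,0,0],-0.09,1],
    [[0,0,0],-0.09,1],
  ],
)

```text
clock: 10.55
tool_pos: [0.5008, -0.406, 0.087]
orientation: [-179.8, 0.1, -157.3]
force: [4.2, -3.8, 4.8]
opening: 0.016
gripper_force: 31.1
```

```bash
python3 -c "
from h import *
o=ctrl.get_obs();print(o['moment'],o['force'],o['orientation'])"
```

```text
[-1.15667134 -1.33285403  0.80352103] [ 4.19616859 -3.76118955  4.7618648 ] [-1.79842772e+02  8.50711742e-02 -1.57285159e+02]
```

Call:
apply_moves(
  commands=[
    [[0,0,0],-0.03,1],
    [[0,0,0],-0.03,1],
    [[0,0,0],-0.03,1],
  ],
)

```text
clock: 10.8
tool_pos: [0.501, -0.406, 0.087]
orientation: [-179.8, 0.1, -159.0]
force: [3.7, -3.4, 4.8]
opening: 0.0165
gripper_force: 31.7
```

```bash
python3 -c "
from h import *
o=ctrl.get_obs();print(o['moment'],o['force'],o['orientation'])"
```

```text
[-1.05073418 -1.48117927  0.86210053] [ 3.7241988  -3.42238049  4.83441137] [-1.79845542e+02  1.02402967e-01 -1.59045526e+02]
```

The moment jumped to 0.8 N·m, so the ring is at its stop. I'll back off within the play and lift.

Call:
apply_moves(
  commands=[
    [[0,0,0],0.05,1],
    [[0,0,0],0.09,1],
    [[0,0,0],0.09,1],
    [[0,0,0],0.09,1],
  ],
)

```text
clock: 11.13
tool_pos: [0.5007, -0.406, 0.087]
orientation: [-179.9, 0.1, -154.0]
force: [3.6, -2.5, 6.3]
opening: 0.0161
gripper_force: 29.8
```

```bash
python3 -c "
from h import *
o=ctrl.get_obs();print(o['moment'],o['force'],o['orientation'])"
```

```text
[-1.11875583 -1.26833018  0.21338591] [ 3.60773353 -2.45115818  6.33074069] [-1.79855506e+02  9.11841392e-02 -1.53950467e+02]
```

Call:
apply_moves(
  commands=[
    [[0.03,-0.02,0],0.02,1],
    [[0.05,-0.03,0.1],0.02,1],
    [[0.05,-0.03,0.3],0.02,1],
    [[0.05,-0.03,0.5],0.02,1],
    [[0.05,-0.03,0.8],0.02,1],
    [[0.05,-0.03,1.2],0.02,1],
    [[0.05,-0.03,2],0.02,1],
    [[0.05,-0.03,4],0.02,1],
    [[0.05,-0.03,7],0.02,1],
    [[0.05,-0.03,10],0.02,1],
    [[0.05,-0.03,13],0.02,1],
    [[0.05,-0.03,13],0.02,1],
  ],
)

```text
clock: 12.13
tool_pos: [0.5014, -0.4067, 0.2229]
orientation: [-179.6, 0.2, -152.9]
force: [0.6, -0.6, -0.2]
opening: 0.0158
gripper_force: 29.9
```

```bash
python3 - <<'E'
from ring import *
np.set_printoptions(precision=4,suppress=True)
o=ctrl.get_obs();print(o["tool_pos"],o["orientation"],o["force"],o["moment"])
p=ctrl.snapshot("wrist");np.save("w5.npy",p,allow_pickle=True);save(p,"w5",None,1.42)
t=ctrl.snapshot("top");print(ctrl.spot_point(t,"spanner_grip")[:2])
save(t,"t5",(350,180,470,290),5)
E
```

```text
[ 0.5014 -0.4067  0.2229] [-179.6215    0.2139 -152.9038] [ 0.5876 -0.5925 -0.2119] [-0.1939 -0.1978  0.0589]
[]
```

View pics/w5.png

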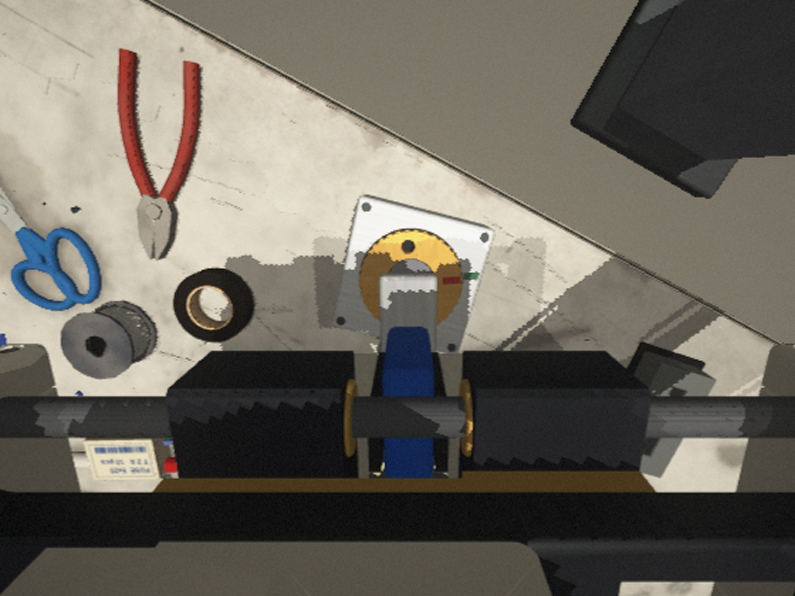

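```bash
python3 - <<'E'
from ring import *
np.set_printoptions(precision=4,suppress=True)
p=np.load("w5.npy",allow_pickle=True).item();im=p["img"].astype(int)
hsv=cv2.cvtColor(p["img"],cv2.COLOR_RGB2HSV)
sub=np.zeros(hsv.shape[:2],bool);sub[180:215,300:345]=True
H,S,V=[hsv[...,i] for i in range(3)]
red=sub&((H<8)|(H>172))&(S>120);gr=sub&(H>45)&(H<95)&(S>80)
c=fit(p,(.501,-.405));print("centre",c[1],c[2])
hole=sub*0;hy,hx=np.nonzero((V[165:182,278:298]<40));print("hole",hx.mean()+278,hy.mean()+165)
def ax(m,z):
    r,cc=np.nonzero(m);return np.array([onz(p,(a,b),z)[:2] for a,b in zip(cc,r)])
R,G=ax(red,.046),ax(gr,.036);h=onz(p,(hx.mean()+278,hy.mean()+165),.046)[:2]
print(len(R),len(G),R.mean(0),G.mean(0),h)
for C in(c[1][:2],c[2],np.array([.5008,-.405])):
    a=lambda q:np.degrees(np.arctan2(*(q-C)[::-1]));print(a(R.mean(0)),a(G.mean(0)),a(h)-90, a(h)+270,np.hypot(*(h-C)))
E
```

```text
centre [ 0.5004 -0.4059  0.038 ] [ 0.5004 -0.4059]
hole nan nan
57 21 [ 0.485 -0.38 ] [ 0.4759 -0.3654] [nan nan]
120.70225964715064 121.1514804442186 nan nan nan
120.79114195045072 121.20794153406344 nan nan nan
122.2960874216378 122.16267694868071 nan nan nan<stdin>:9: RuntimeWarning: Mean of empty slice.
  ret = ret.dtype.type(ret / rcount)
<stdin>:12: RuntimeWarning: Mean of empty slice.
```

Red (452,281) and green (472,276) are in line, measured within 0.4°, and the bar has not shifted in the grip. I'll bring the spanner back to its stand.

Call:
apply_moves(
  commands=[
    [[1.5,24.8,0],-0.333,1],
    [[1.5,24.8,0],-0.333,1],
    [[1.5,24.8,0],-0.333,1],
    [[1.5,24.8,0],-0.333,1],
    [[1.5,24.8,0],-0.333,1],
    [[1.5,24.8,0],-0.333,1],
    [[1.5,24.8,-4],-0.333,1],
    [[1.5,24.8,-8],-0.333,1],
    [[1.5,24.8,-11],-0.333,1],
    [[1.5,24.8,-12],-0.333,1],
    [[1.5,24.8,-12],-0.333,1],
    [[1.5,24.8,-12],-0.333,1],
    [[1.5,24.8,-12],-0.333,1],
    [[1.5,24.8,-12],-0.333,1],
  ],
)

```text
clock: 13.45
tool_pos: [0.5162, -0.1578, 0.0979]
orientation: [-180.0, 0.2, -172.1]
force: [-0.0, -0.4, -1.7]
opening: 0.0158
gripper_force: 29.9
```

```bash
python3 - <<'E'
from h import *
np.set_printoptions(precision=4,suppress=True)
o=ctrl.get_obs();print(o["tool_pos"],o["orientation"],o["force"],o["moment"])
E
```

```text
[ 0.5162 -0.1578  0.0979] [-179.9714    0.1679 -172.0624] [-0.0471 -0.4225 -1.6724] [-0.0159 -0.0371  0.0124]
```

Call:
apply_moves(
  commands=[
    [[0,-0.06,0],0,1],
    [[0,-0.06,-0.5],0,1],
    [[0,-0.06,-1],0,1],
    [[0,-0.06,-1.5],0,1],
    [[0,-0.06,-1.9],0,1],
    [[0,-0.06,-2.2],0,1],
    [[0,-0.06,-2.4],0,1],
    [[0,-0.06,-2.4],0,1],
  ],
)

```text
clock: 14.12
tool_pos: [0.5147, -0.1581, 0.0714]
orientation: [180.0, -0.1, -172.0]
force: [-0.3, 0.4, -1.7]
opening: 0.0159
gripper_force: 29.9
```

Call:
apply_moves(
  commands=[
    [[0.08,0,-0.05],0,1],
    [[0.08,0,-0.1],0,1],
    [[0.08,0,-0.1],0,1],
    [[0.08,0,-0.1],0,1],
  ],
)

```text
clock: 14.45
tool_pos: [0.5159, -0.1581, 0.0712]
orientation: [-180.0, 0.0, -172.0]
force: [-0.7, 0.4, -1.1]
opening: 0.0161
gripper_force: 29.9
```

Call:
apply_moves(
  commands=[
    [[0,0,-0.05],0,1],
    [[0,0,-0.1],0,1],
    [[0,0,-0.1],0,1],
    [[0,0,-0.1],0,1],
  ],
)

```text
clock: 14.78
tool_pos: [0.516, -0.1581, 0.071]
orientation: [-180.0, 0.0, -172.0]
force: [-2.4, 1.6, 7.9]
opening: 0.0159
gripper_force: 29.9
```

Seated: the spanner is at the same pose and force as when it was grasped. Release gradually, then rise.

Call:
apply_moves(
  commands=[
    [[0,0,0.05],0,0.8],
    [[0,0,0.1],0,0.7],
    [[0,0,0.1],0,0.6],
    [[0,0,0.1],0,0.5],
    [[0,0,0.1],0,0.4],
    [[0,0,0.1],0,0.4],
    [[0,0,0.1],0,0.4],
    [[0,0,1],0,0.4],
    [[0,0,3],0,0.4],
    [[0,0,6],0,0.3],
    [[0,0,10],0,0],
    [[0,0,14],0,0],
    [[0,0,17.3],0,0],
    [[0,0,17.3],0,0],
    [[0,0,17.3],0,0],
    [[0,0,17.3],0,0],
  ],
)

```text
clock: 16.12
tool_pos: [0.5154, -0.158, 0.2433]
orientation: [180.0, 0.0, -172.1]
force: [-1.0, 0.2, 0.1]
opening: 0.0867
gripper_force: 0.0
```

```bash
python3 - <<'E'
from h import *
p=ctrl.snapshot("wrist");save(p,"w6",None,1.42)
for t in("spanner_grip","spanner_base","prong_a"):
    for r in ctrl.spot_point(p,t)[:2]: print(t,r["at"],round(r["score"],2),onz(p,r["at"],Z[t])[:2])
E
```

```text
spanner_grip [287.4, 198.8] 0.61 [ 0.51324583 -0.15757198]
spanner_grip [222.9, 243.4] 0.44 [ 0.57169401 -0.21967552]
spanner_base [290.2, 196.1] 0.76 [ 0.51869644 -0.15342313]
spanner_base [62.5, 152.7] 0.65 [ 0.50468395 -0.4131336 ]
prong_a [287.1, 211.3] 0.83 [ 0.53980752 -0.15411144]
prong_a [287.2, 168.6] 0.64 [ 0.48867333 -0.16113265]
```

View pics/w6.png

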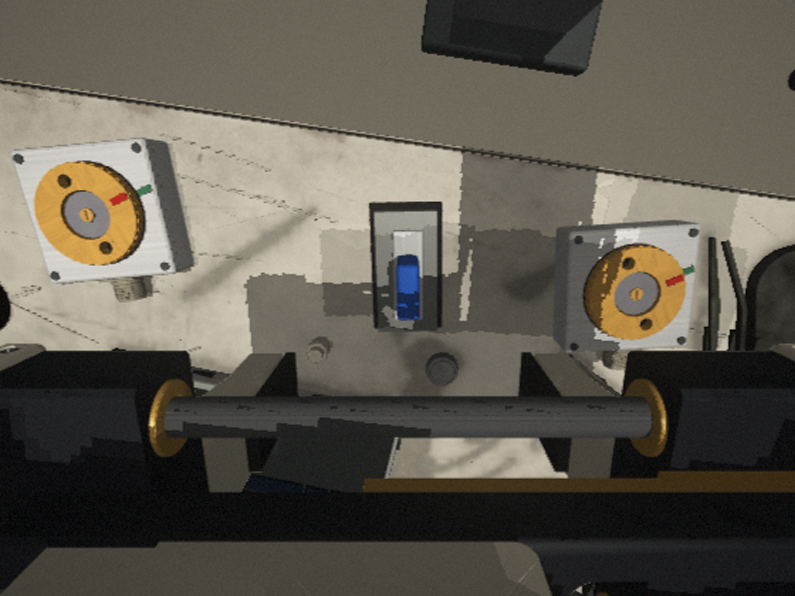

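The spanner stands upright in its stand at (407,290). Both rings have red at green, at (130,195) and (682,276), and the cap and adaptor have not moved. I'm handing the job in.

```bash
python3 -c "
from plant import ctrl
print(ctrl.close_job())"
```

```text
the job is handed in; nothing more can be done
None
```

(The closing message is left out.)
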